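Sort two body bolts by length into their gauge slots

TASK

Sort the two loose black bolts on the bench by length: lay the shorter one down in the shortest of the three blue-ended gauge slots and the longer one in the longest slot, each flat on the slot's floor between its end stops, and let go. The middle slot already holds its bolt and is not part of this job.

Things in the scene. Friction and masses are not known exactly. Their poses are not given: they have to be found in the camera images.
- bolt_short: The shorter loose bolt, lying on the bench's right half (-y): black steel, 60 mm long overall, shank 14 mm thick, hex head 21 mm across flats, 9 mm thick; about 90 g. Origin on its axis at half length (mass centre 5 mm from it, towards the head); x along the axis, head at -x. At rest the head lifts one end: axis slopes 4 deg, origin about 9 mm above the surface. 
- bolt_long: The longer loose bolt, lying on the bench's right half (-y): black steel, 110 mm long overall, shank 14 mm thick, hex head 21 mm across flats, 9 mm thick; about 150 g. Origin on its axis at half length (mass centre 5 mm from it, towards the head); x along the axis, head at -x. At rest the head lifts one end: axis slopes 2 deg, origin about 9 mm above the surface. 
- gauge_short: Shortest of three gauges, fixed on the left half (+y) in varying order; empty. Aluminium base plate 6 mm thick, a blue U-shaped stop at each end. Slot 80 mm long between end walls, 40 mm wide. Walls and cheeks 6 mm thick, tops 24 mm above bench; cheeks reach 16 mm in from each end, so the middle 48 mm is open at the sides for fingers. Origin: centre of base underside; x along slot, z up.
- gauge_long: Longest of three gauges, fixed on the left half (+y) in varying order; empty. Aluminium base plate 6 mm thick, a blue U-shaped stop at each end. Slot 130 mm long between end walls, 40 mm wide. Walls and cheeks 6 mm thick, tops 24 mm above bench; cheeks reach 16 mm in from each end, so the middle 98 mm is open at the sides for fingers. Origin: centre of base underside; x along slot, z up.
There are look-alikes about, which are no part of the job. What is shaped like the bolt_long but yellow is not meant.

How it is judged:
At the end, for the whole second after the job is handed in: 60 mm bolt at rest in the 80 mm slot, 110 mm bolt in the 130 mm slot, either way round: each bolt's middle within 16 mm of the slot's middle along and across, axes within 25 degrees, its middle under 21 mm above the bench (on the floor between the stops, not propped on them), let go (x of bolt_short in the frame of gauge_short between -0.016 and 0.016 m and y of bolt_short in the frame of gauge_short between -0.016 and 0.016 m and z of bolt_short in the frame of gauge_short between 0.006 and 0.021 m and angle between the x axis of bolt_short and the x axis of gauge_short, either way round below 0.45 rad and linear speed of each of bolt_short, bolt_long below 0.02 m/s and x of bolt_long in the frame of gauge_long between -0.016 and 0.016 m and y of bolt_long in the frame of gauge_long between -0.016 and 0.016 m and z of bolt_long in the frame of gauge_long between 0.006 and 0.021 m and angle between the x axis of bolt_long and the x axis of gauge_long, either way round below 0.45 rad); the robot touches nothing.
It also fails if it takes over 62 s, if anything falls off the work surface, if the arm or the gripper's body presses on something with over 40 N, if the wrist force passes 120 N, or if a joint passes its speed limit or range.

ROBOT

A 7-joint arm with a two-finger parallel gripper is mounted at the origin on the work surface. World frame = base frame: x ahead of the robot, y to its left, z up, the work surface at z = 0. Lengths are in m, angles in rad, forces in N, time in s.
With the tool pointing down it reaches from about 0.425 to 0.825 m from the base axis. Payload 3.6 kg.
Tool frame: the origin (TCP) lies at the very end of the fingers, on their centre line; the grasp point (between the pads) lies 19 mm behind it; z points along the fingers, y is the direction in which the jaws open and shut (so a half turn about z gives the same grasp; the last joint's range is limited). The gripper opens to 93 mm and grips with 3 to 60 N. Pads are 15 mm wide; open, the fingers measure 128 mm over their backs; the gripper's body (75 mm by 188 mm) begins 65 mm behind the grasp point.
Start: joints at [1.313, 0.615, -0.013, 1.423, 0.008, 1.103, -0.04], TCP at [0.149, -0.633, 0.219] pointing down, gripper open.
Joint ranges: [-3.12, 3.12], [-0.3, 2.06], [-1.34, 1.32], [0.26, 2.42], [-1.36, 4.5], [0.01, 1.98], [-2.84, 2.84]. Speed limits (rad/s): [2.79, 2.79, 3.14, 3.14, 3.14, 3.14, 3.14].

INTERFACE

Orientations are given as a 3x3 rotation matrix whose columns are the frame's x, y, z axes.
In Python, from rig import r, eyes gives the robot as it stands.
- The arm moves only by the tool jog_arm, never from a script. Its argument "series" is a list of rows, each an object with "offset": the shift along the tool's x, y, z in cm, a list of three; "delta_rot": the turn, a rotation vector about the tool's x, y, z in rad, a list of three; "jaw": the finger opening in cm, from 0 to 9.3. In form: [{"offset": [x, y, z], "delta_rot": [ax, ay, az], "jaw": jaw}, ...]. A call has 1 to 10 rows; each row shifts and turns the commanded pose from where the row before left it, along the tool's axes as they then stand; what a row does not reach is not made up. A row lasts 1/10 s, in which the tool goes at most 50 mm and 8.59 degrees, less where a joint would pass 70% of its speed; a pose out of reach is approached as far as the arm can. A call with a gripper value outside its range is refused whole. The fingers move at their own pace and stop on an object; "grip_force" is the grip in N (left out, the last holds). Time passes only in rows, so rows that do not move let the fingers close. It gives the time, the measured TCP pose, the force and the opening at its end, in the units of the state.
- r.read_state(): the state, without advancing time (a new reading comes with each control period).
- eyes.capture(name): name is "scene" or "top"; returns a dict with "img" (420x560x3 uint8, red, green, blue), "camera_matrix" (3x3 intrinsics, pixels), "k1" (the pictures are not rectified: a ray, as slopes to the right and down, at radius r is drawn at 1 + k1 r^2 times it, then the intrinsics apply), "rvec" (rotation vector, rad) and "tvec" (3), from world to camera coordinates, as OpenCV has them. Camera axes: x right, y down, z forward; pixel columns grow to the right and rows downward; lengths in m; the calibration is good to about 2 mm. A picture is of the moment at which its call begins. There is no depth.
- r.job_done(): hands the job in, once; it reports no verdict.
The state is a dict: "time_s": time; "joint_pos": joint angles; "qd": joint speeds; "tau": joint torques, N m; "ee_pos": TCP position; "tool_rot": TCP orientation; "force": force on the tool from outside, world axes, zero at the start; "moment": the same for the moment, N m; "opening": finger opening in m.
Only numpy, scipy, OpenCV 4.12 (cv2) and the standard library are available. Lean on these libraries where they do the work, as an engineer would, in place of code of your own. Each camera call takes 0.05 s, during which the arm holds its last target. There are 200 camera calls.

## Working session

There is one attempt and no reset: what is moved stays moved. The work goes in short steps, Python scripts to look and compute and a tool call to move; the robot and the scene stay as the last step left them, time stands still between calls to the robot, and variables do not carry over. Pictures are saved under pics/ and viewed, about 8 in all and at most 12, crops included, and the job is handed in when it is done.

Besides the shell and the picture viewer there is one more tool, called after ">>>" as name([rows], argument=value, ...), one row to a line, values as JSON. jog_arm: Moves the arm, as the interface text tells. Its arguments: {"type":"object","properties":{"series":{"type":"array"},"grip_force":{"type":"number"}},"required":["series"]}

```bash
mkdir -p pics; ls
cat > h.py <<'E'
import cv2,numpy as np
from rig import r,eyes
def cap(n):
    c=eyes.capture(n); cv2.imwrite
    return c
def save(img,name): cv2.imwrite('pics/'+name,img[:,:,::-1])
def ray(c,uv):
    K=np.array(c['camera_matrix']);R=cv2.Rodrigues(np.array(c['rvec'],float))[0];t=np.array(c['tvec'],float).ravel()
    p=cv2.undistortPoints(np.array(uv,float).reshape(-1,1,2),K,np.array([c['k1'],0,0,0.])).reshape(-1,2)
    d=np.c_[p,np.ones(len(p))]@R
    return -R.T@t,d
def onz(c,uv,z):
    o,d=ray(c,uv); return o+d*((z-o[2])/d[:,2])[:,None]
def proj(c,P):
    return cv2.projectPoints(np.array(P,float).reshape(-1,1,3),np.array(c['rvec'],float),np.array(c['tvec'],float),np.array(c['camera_matrix'],float),np.array([c['k1'],0,0,0.]))[0].reshape(-1,2)
E
python3 - <<'E'
from h import *
for n in('top','scene'):
    c=cap(n);save(c['img'],n+'0.png');print(n,ray(c,[[280,210]]),c['k1'],c['camera_matrix'])
print(r.read_state())
E
```

```text
pics
top (array([0.3338937 , 0.02133107, 0.85189166]), array([[ 0.17276823, -0.01765175, -0.98503984]])) -0.08892422229224077 [[387.7993928    0.         283.65254168]
 [  0.         387.7993928  202.48853735]
 [  0.           0.           1.        ]]
scene (array([ 0.8414547 , -0.43382821,  0.95866364]), array([[-0.34377637,  0.38810682, -0.85544406]])) -0.028837574217742253 [[505.27593873   0.         285.88528583]
 [  0.         505.27593873 199.18727374]
 [  0.           0.           1.        ]]
{'time_s': 0.1, 'joint_pos': array([ 1.31349069,  0.6158307 , -0.01260413,  1.42474948,  0.00811209,
        1.10337107, -0.04045588]), 'qd': array([ 5.08839317e-04, -2.72057185e-03, -3.04091255e-04, -3.00185345e-03,
       -5.27052283e-05,  1.32603531e-03, -1.69939814e-04]), 'tau': array([ 1.16089828e-03, -4.60043907e+01,  2.10137414e-01, -1.66245729e+01,
       -6.11285144e-02,  1.68986869e-02,  1.13322390e-04]), 'ee_pos': array([ 0.14853376, -0.63207074,  0.21758813]), 'tool_rot': array([[ 9.73481252e-01,  2.28766087e-01, -5.73033603e-04],
       [ 2.28766800e-01, -9.73478686e-01,  2.23590452e-03],
       [-4.63368695e-05, -2.30770220e-03, -9.99997336e-01]]), 'force': array([-0.1353001 , -0.02818757,  0.25904136]), 'moment': array([ 0.03059372, -0.02026197,  0.01003703]), 'opening': 0.09313377116029738}
```

View pics/top0.png

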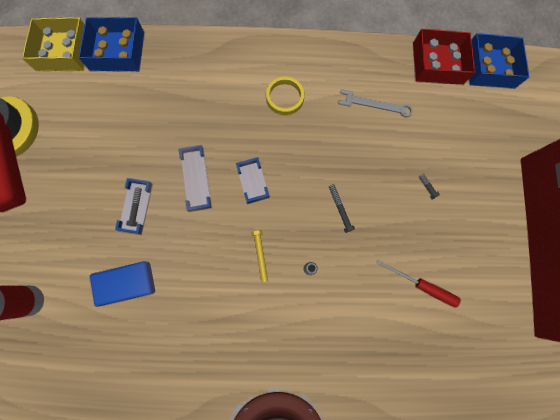

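View pics/scene0.png

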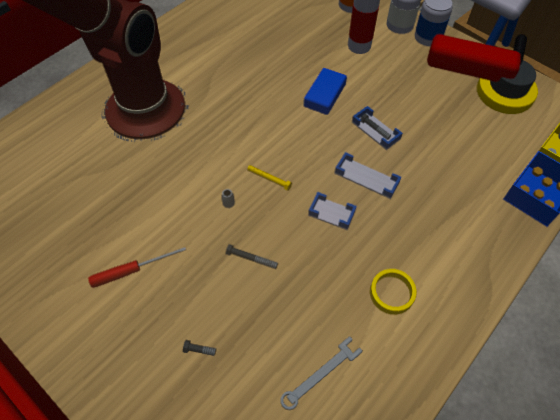

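Candidates, as top-view pixels:
- **Black bolts:** loose at (342,208), which is long, and at (429,186), which is short. A third sits in the middle gauge at (135,205) and is not wanted.
- **Look-alikes:** yellow bolt (261,256), nut (311,268) and screwdriver (420,285).
- **Gauges:** short (253,180), long (195,178), middle (135,205).

I choose the loose bolts at (342,208) and (429,186). Next I'll measure them and check one close crop.

```bash
cat > meas.py <<'E'
from h import *
def seg(c,kind,box):
    im=c['img'];hsv=cv2.cvtColor(im,cv2.COLOR_RGB2HSV);x0,y0,x1,y1=box
    H,S,V=[hsv[:,:,i].astype(int) for i in range(3)]
    m=(im.max(2)<105)&(S<90) if kind=='bolt' else (S<60)&(V>130)
    M=np.zeros(m.shape,np.uint8);M[y0:y1,x0:x1]=m[y0:y1,x0:x1]*255
    k=max(cv2.findContours(M,cv2.RETR_EXTERNAL,cv2.CHAIN_APPROX_NONE)[0],key=cv2.contourArea)
    return k,M
def axis(c,k,z):
    P=onz(c,k.reshape(-1,2),z)[:,:2]
    (cx,cy),(w,h),a=cv2.minAreaRect((P*1000).astype(np.float32))
    pts=cv2.boxPoints(((cx,cy),(w,h),a)); e=[pts[1]-pts[0],pts[2]-pts[1]]
    v=max(e,key=np.linalg.norm);return np.array([cx,cy]),sorted([w,h]),np.degrees(np.arctan2(v[1],v[0]))
E
python3 - <<'E'
from meas import *
B={'top':{'long':('bolt',(322,178,362,238),.009),'short':('bolt',(412,168,446,204),.009),'glong':('pl',(172,140,216,216),.006),'gshort':('pl',(232,152,274,208),.006)},
'scene':{'long':('bolt',(215,235,290,275),.009),'short':('bolt',(172,332,225,362),.009),'glong':('pl',(330,148,405,202),.006),'gshort':('pl',(303,188,362,232),.006)}}
for n in B:
    c=cap(n);im=c['img'].copy()
    for k,(kind,b,z) in B[n].items():
        K,M=seg(c,kind,b);print(n,k,*[np.round(q,1) for q in axis(c,K,z)]);cv2.drawContours(im,[K],-1,(255,0,0) if kind=='bolt' else (0,255,0),1)
    if n=='top': a=cv2.resize(np.hstack([c['img'][135:245,170:450]]),None,fx=2.8,fy=2.8); b=cv2.resize(im[135:245,170:450],None,fx=2.8,fy=2.8);save(np.hstack([a]) if 0 else np.vstack([a[:299],b[:299]]),'crop1.png')
E
```

```text
top long [ 490.1 -125.1] [ 23.3 112.3] 24.7
top short [ 545.8 -330.2] [23.1 59.5] 38.7
top glong [549.7 198.5] [ 53.5 126.5] 11.5
top gshort [548.3  70.7] [53.1 75.7] 17.4
scene long [ 490.7 -129.6] [ 21.4 112.2] 19.0
scene short [ 546.3 -329.8] [22.9 61.5] 35.5
scene glong [547.2 199.4] [ 52. 127.] 11.6
scene gshort [546.   70.6] [51.8 77.1] 17.8
```

View pics/crop1.png

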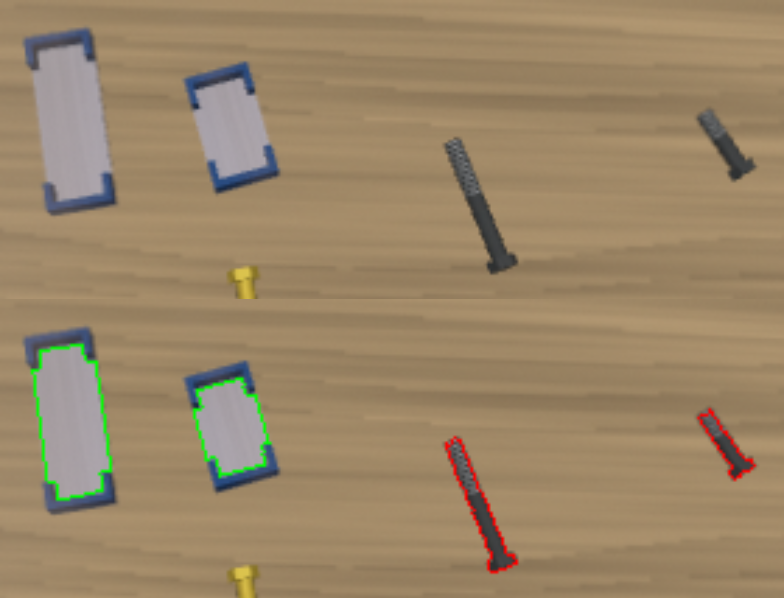

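The crop shows the two loose black bolts, both with their heads at the lower right, and both empty gauges. The choice holds. For a cleaner axis angle I'll use second moments, then plan the first move.

```bash
cat >> meas.py <<'E'
def pca(c,M,z):
    v,u=np.nonzero(M);P=onz(c,np.c_[u,v],z)[:,:2]*1000;m=P.mean(0);w=np.linalg.svd(P-m,full_matrices=False)[2][0]
    w=w*np.sign(w[0]);s=(P-m)@w;return m+w*(s.min()+s.max())/2,s.max()-s.min(),np.degrees(np.arctan2(w[1],w[0]))
def go(x,y,z,yaw=None):
    s=r.read_state();R=np.array(s['tool_rot']);d=R.T@(np.array([x,y,z])-s['ee_pos'])*100
    print('now',np.round(s['ee_pos'],4),'yaw',round(np.degrees(np.arctan2(R[1,0],R[0,0])),1),'tilt',np.round(R[:2,2],3),'t',s['time_s'],'open',round(s['opening'],4),'F',np.round(s['force'],1))
    t=0
    if yaw is not None:
        a=np.radians(yaw);T=np.array([[np.cos(a),np.sin(a),0],[np.sin(a),-np.cos(a),0],[0,0,-1]])
        t=cv2.Rodrigues(R.T@T)[0].ravel()
    print('offset cm',np.round(d,2),'rows>=',np.linalg.norm(d)/5,'rotvec',np.round(t,3))
E
python3 - <<'E'
from meas import *
for n,B in {'top':{'long':(322,178,362,238),'short':(412,168,446,204)},'scene':{'long':(215,235,290,275),'short':(172,332,225,362)}}.items():
    c=cap(n)
    for k,b in B.items():
        K,M=seg(c,'bolt',b);M2=np.zeros_like(M);cv2.drawContours(M2,[K],-1,255,-1);print(n,k,*[np.round(q,1) for q in pca(c,M2,.009)])
go(.546,-.330,.12,33)
E
```

```text
top long [ 491.2 -127.4] 112.5 22.3
top short [ 547.6 -331.4] 60.4 33.5
scene long [ 490.3 -127.2] 112.7 20.8
scene short [ 547.2 -331.7] 61.4 30.7
now [ 0.1487 -0.6325  0.2182] yaw 13.2 tilt [-0.     0.001] t 0.3 open 0.093 F [0.9 0.4 0.4]
offset cm [ 45.6  -20.35   9.84] rows>= 10.179020978867864 rotvec [-0.001 -0.    -0.345]
```

>>> jog_arm([
  {"offset": [2, -1, 0.5], "delta_rot": [0, 0, 0], "jaw": 6},
  {"offset": [3.5, -1.55, 0.7], "delta_rot": [0, 0, 0], "jaw": 6},
  {"offset": [3.5, -1.55, 0.7], "delta_rot": [0, 0, 0], "jaw": 6},
  {"offset": [3.5, -1.55, 0.7], "delta_rot": [0, 0, 0], "jaw": 6},
  {"offset": [3.5, -1.55, 0.7], "delta_rot": [0, 0, 0], "jaw": 6},
  {"offset": [3.5, -1.55, 0.7], "delta_rot": [0, 0, 0], "jaw": 6},
  {"offset": [3.5, -1.55, 0.7], "delta_rot": [0, 0, 0], "jaw": 6},
  {"offset": [3.5, -1.55, 0.7], "delta_rot": [0, 0, 0], "jaw": 6},
  {"offset": [3.5, -1.55, 0.7], "delta_rot": [0, 0, 0], "jaw": 6},
  {"offset": [3.5, -1.55, 0.7], "delta_rot": [0, 0, 0], "jaw": 6},
])

```text
time_s: 1.3
ee_pos: [0.4418, -0.4096, 0.1505]
tool_rot: [[0.973, 0.229, 0.0], [0.229, -0.973, -0.0], [0.0, 0.0, -1.0]]
force: [1.4, 0.4, -0.3]
opening: 0.0597
```

>>> jog_arm([
  {"offset": [3.5, -1.55, 0.7], "delta_rot": [0, 0, 0], "jaw": 5},
  {"offset": [3.5, -1.55, 0.7], "delta_rot": [0, 0, 0], "jaw": 5},
  {"offset": [3.5, -1.55, 0.7], "delta_rot": [0, 0, 0], "jaw": 5},
  {"offset": [1.6, -0.7, 0.7], "delta_rot": [0, 0, 0], "jaw": 5},
  {"offset": [0, 0, 0], "delta_rot": [0, 0, -0.11], "jaw": 5},
  {"offset": [0, 0, 0], "delta_rot": [0, 0, -0.11], "jaw": 5},
  {"offset": [0, 0, 0], "delta_rot": [0, 0, -0.11], "jaw": 5},
  {"offset": [0, 0, 0], "delta_rot": [0, 0, 0], "jaw": 5},
])

```text
time_s: 2.1
ee_pos: [0.545, -0.3321, 0.1224]
tool_rot: [[0.848, 0.53, -0.001], [0.53, -0.848, -0.0], [-0.001, -0.0, -1.0]]
force: [-0.7, -0.3, -0.0]
opening: 0.0499
```

Run:
```python
from meas import *
go(.547,-.3315,.005,32)
c=cap('scene');t=cap('top')
save(cv2.resize(np.hstack([c['img'][270:420,130:280],t['img'][110:260,350:500]]),None,fx=2.6,fy=2.6),'c2.png')
```

```text
now [ 0.545  -0.3321  0.1224] yaw 32.0 tilt [-0.001 -0.   ] t 2.1 open 0.0499 F [-0.7 -0.3 -0. ]
offset cm [ 0.22  0.06 11.74] rows>= 2.3476849145895686 rotvec [-0.     0.001  0.   ]
```

View pics/c2.png

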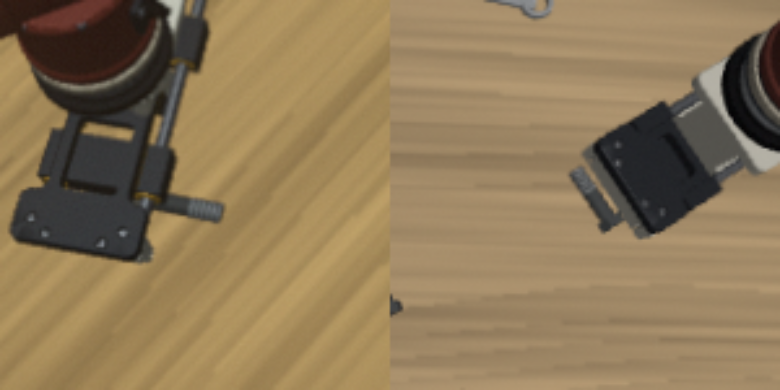

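The gripper is above the short bolt and lined up with it. Now I'll descend and grip.

>>> jog_arm([
  {"offset": [0.2, 0.05, 2.5], "delta_rot": [0, 0, 0], "jaw": 5},
  {"offset": [0, 0, 3], "delta_rot": [0, 0, 0], "jaw": 5},
  {"offset": [0, 0, 3], "delta_rot": [0, 0, 0], "jaw": 5},
  {"offset": [0, 0, 2], "delta_rot": [0, 0, 0], "jaw": 5},
  {"offset": [0, 0, 1], "delta_rot": [0, 0, 0], "jaw": 5},
  {"offset": [0, 0, 0.2], "delta_rot": [0, 0, 0], "jaw": 5},
  {"offset": [0, 0, 0], "delta_rot": [0, 0, 0], "jaw": 5},
])

```text
time_s: 2.9
ee_pos: [0.5485, -0.3305, 0.0062]
tool_rot: [[0.847, 0.531, 0.001], [0.531, -0.847, -0.001], [0.0, 0.001, -1.0]]
force: [0.9, -0.2, -0.2]
opening: 0.0499
```

>>> jog_arm([
  {"offset": [0, 0, 0], "delta_rot": [0, 0, 0], "jaw": 0.5},
  {"offset": [0, 0, 0], "delta_rot": [0, 0, 0], "jaw": 0.5},
  {"offset": [0, 0, 0], "delta_rot": [0, 0, 0], "jaw": 0.5},
  {"offset": [0, 0, 0], "delta_rot": [0, 0, 0], "jaw": 0.5},
  {"offset": [0, 0, 0], "delta_rot": [0, 0, 0], "jaw": 0.5},
  {"offset": [0, 0, 0], "delta_rot": [0, 0, 0], "jaw": 0.5},
  {"offset": [0, 0, 0], "delta_rot": [0, 0, 0], "jaw": 0.5},
  {"offset": [0, 0, 0], "delta_rot": [0, 0, 0], "jaw": 0.5},
], grip_force=25)

```text
time_s: 3.7
ee_pos: [0.5483, -0.3303, 0.0059]
tool_rot: [[0.847, 0.532, 0.0], [0.532, -0.847, -0.0], [0.0, 0.0, -1.0]]
force: [-1.6, -0.4, 1.0]
opening: 0.0132
```

>>> jog_arm([
  {"offset": [0, 0, -1], "delta_rot": [0, 0, 0], "jaw": 0.5},
  {"offset": [0, 0, -2], "delta_rot": [0, 0, 0], "jaw": 0.5},
  {"offset": [0, 0, -3], "delta_rot": [0, 0, 0], "jaw": 0.5},
  {"offset": [0, 0, -3], "delta_rot": [0, 0, 0], "jaw": 0.5},
  {"offset": [0, 0, -1], "delta_rot": [0, 0, 0], "jaw": 0.5},
  {"offset": [0, 0, 0], "delta_rot": [0, 0, 0], "jaw": 0.5},
])

```text
time_s: 4.3
ee_pos: [0.549, -0.3306, 0.1074]
tool_rot: [[0.847, 0.532, 0.003], [0.532, -0.847, -0.002], [0.002, 0.003, -1.0]]
force: [-0.3, -0.5, -0.7]
opening: 0.0128
```

Run:
```python
from meas import *
go(.547,.0706,.10,17.5)
```

```text
now [ 0.549  -0.3306  0.1074] yaw 32.1 tilt [ 0.003 -0.002] t 4.3 open 0.0128 F [-0.3 -0.5 -0.7]
offset cm [ 21.17 -34.08   0.67] rows>= 8.025114512606006 rotvec [ 0.003 -0.002  0.255]
```

>>> jog_arm([
  {"offset": [1, -1.6, 0], "delta_rot": [0, 0, 0], "jaw": 0.5},
  {"offset": [1.8, -2.9, 0], "delta_rot": [0, 0, 0], "jaw": 0.5},
  {"offset": [2.3, -3.7, 0], "delta_rot": [0, 0, 0], "jaw": 0.5},
  {"offset": [2.3, -3.7, 0], "delta_rot": [0, 0, 0], "jaw": 0.5},
  {"offset": [2.3, -3.7, 0], "delta_rot": [0, 0, 0], "jaw": 0.5},
  {"offset": [2.3, -3.7, 0], "delta_rot": [0, 0, 0], "jaw": 0.5},
  {"offset": [2.3, -3.7, 0], "delta_rot": [0, 0, 0], "jaw": 0.5},
  {"offset": [2.3, -3.7, 0], "delta_rot": [0, 0, 0], "jaw": 0.5},
  {"offset": [2.3, -3.7, 0], "delta_rot": [0, 0, 0], "jaw": 0.5},
  {"offset": [1.5, -2.4, 0], "delta_rot": [0, 0, 0], "jaw": 0.5},
])

```text
time_s: 5.3
ee_pos: [0.5435, 0.0621, 0.1039]
tool_rot: [[0.844, 0.537, -0.005], [0.537, -0.844, 0.003], [-0.003, -0.005, -1.0]]
force: [0.7, 0.3, -0.1]
opening: 0.0134
```

>>> jog_arm([
  {"offset": [0.7, -1.2, 0], "delta_rot": [0, 0, 0], "jaw": 0.5},
  {"offset": [0, 0, 0], "delta_rot": [0, 0, 0.09], "jaw": 0.5},
  {"offset": [0, 0, 0], "delta_rot": [0, 0, 0.09], "jaw": 0.5},
  {"offset": [0, 0, 0], "delta_rot": [0, 0, 0.075], "jaw": 0.5},
  {"offset": [0, 0, 0], "delta_rot": [0, 0, 0], "jaw": 0.5},
  {"offset": [0, 0, 0], "delta_rot": [0, 0, 0], "jaw": 0.5},
])

```text
time_s: 5.9
ee_pos: [0.5451, 0.0693, 0.1049]
tool_rot: [[0.953, 0.302, -0.002], [0.302, -0.953, -0.001], [-0.002, 0.0, -1.0]]
force: [-0.1, 0.6, -2.0]
opening: 0.013
```

Run:
```python
from meas import *
go(.547,.0706,.012,17.5)
c=cap('scene');t=cap('top')
save(cv2.resize(np.hstack([c['img'][110:260,240:390],t['img'][110:260,180:330]]),None,fx=2.6,fy=2.6),'c3.png')
```

```text
now [0.5451 0.0693 0.1049] yaw 17.6 tilt [-0.002 -0.001] t 5.9 open 0.013 F [-0.1  0.6 -2. ]
offset cm [ 0.24 -0.06  9.29] rows>= 1.8590815740008229 rotvec [0.    0.002 0.001]
```

View pics/c3.png

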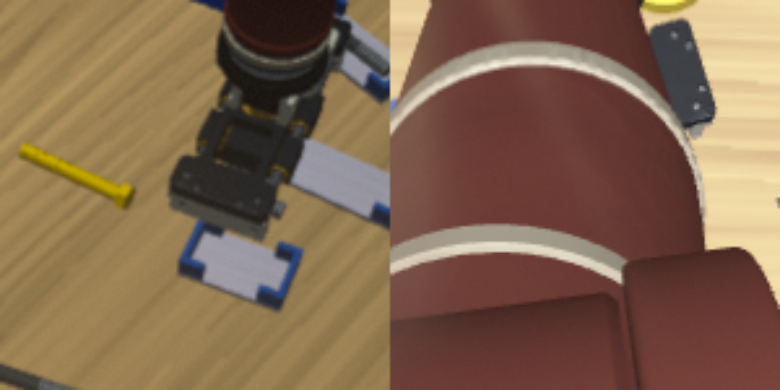

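The tip of the bolt shows beyond the fingers at about (278,210) in the crop, so it is held and lined up above the short slot. Lowering it now.

>>> jog_arm([
  {"offset": [0.25, 0, 1.5], "delta_rot": [0, 0, 0], "jaw": 0.5},
  {"offset": [0, 0, 2], "delta_rot": [0, 0, 0], "jaw": 0.5},
  {"offset": [0, 0, 2], "delta_rot": [0, 0, 0], "jaw": 0.5},
  {"offset": [0, 0, 1.5], "delta_rot": [0, 0, 0], "jaw": 0.5},
  {"offset": [0, 0, 1], "delta_rot": [0, 0, 0], "jaw": 0.5},
  {"offset": [0, 0, 0.5], "delta_rot": [0, 0, 0], "jaw": 0.5},
  {"offset": [0, 0, 0.3], "delta_rot": [0, 0, 0], "jaw": 0.5},
  {"offset": [0, 0, 0], "delta_rot": [0, 0, 0], "jaw": 0.5},
  {"offset": [0, 0, 0], "delta_rot": [0, 0, 0], "jaw": 0.5},
])

```text
time_s: 6.9
ee_pos: [0.5489, 0.0709, 0.0183]
tool_rot: [[0.954, 0.301, 0.001], [0.301, -0.954, 0.0], [0.001, 0.0, -1.0]]
force: [-0.5, -0.4, 0.5]
opening: 0.0135
```

>>> jog_arm([
  {"offset": [0, 0, 0.2], "delta_rot": [0, 0, 0], "jaw": 0.5},
  {"offset": [0, 0, 0.2], "delta_rot": [0, 0, 0], "jaw": 0.5},
  {"offset": [0, 0, 0.1], "delta_rot": [0, 0, 0], "jaw": 0.5},
  {"offset": [0, 0, 0], "delta_rot": [0, 0, 0], "jaw": 0.5},
  {"offset": [0, 0, 0], "delta_rot": [0, 0, 0], "jaw": 0.5},
])

```text
time_s: 7.4
ee_pos: [0.5483, 0.0708, 0.0127]
tool_rot: [[0.954, 0.301, -0.0], [0.301, -0.954, 0.0], [-0.0, -0.0, -1.0]]
force: [-0.4, -0.5, -1.0]
opening: 0.0132
```

>>> jog_arm([
  {"offset": [0, 0, 0.1], "delta_rot": [0, 0, 0], "jaw": 0.5},
  {"offset": [0, 0, 0], "delta_rot": [0, 0, 0], "jaw": 1.7},
  {"offset": [0, 0, 0], "delta_rot": [0, 0, 0], "jaw": 2.2},
  {"offset": [0, 0, 0], "delta_rot": [0, 0, 0], "jaw": 3},
  {"offset": [0, 0, 0], "delta_rot": [0, 0, 0], "jaw": 4},
  {"offset": [0, 0, 0], "delta_rot": [0, 0, 0], "jaw": 4},
  {"offset": [0, 0, 0], "delta_rot": [0, 0, 0], "jaw": 4},
])

```text
time_s: 8.1
ee_pos: [0.5483, 0.0708, 0.0117]
tool_rot: [[0.954, 0.301, 0.0], [0.301, -0.954, 0.0], [0.0, -0.0, -1.0]]
force: [0.1, 0.2, -0.7]
opening: 0.04
```

>>> jog_arm([
  {"offset": [0, 0, -1], "delta_rot": [0, 0, 0], "jaw": 4},
  {"offset": [0, 0, -2], "delta_rot": [0, 0, 0], "jaw": 4},
  {"offset": [0, 0, -3], "delta_rot": [0, 0, 0], "jaw": 4},
  {"offset": [0, 0, -3], "delta_rot": [0, 0, 0], "jaw": 4},
  {"offset": [0, 0, -2], "delta_rot": [0, 0, 0], "jaw": 4},
  {"offset": [0, 0, 0], "delta_rot": [0, 0, 0], "jaw": 5},
])

```text
time_s: 8.7
ee_pos: [0.5507, 0.0711, 0.1253]
tool_rot: [[0.954, 0.301, 0.008], [0.301, -0.954, 0.001], [0.008, 0.001, -1.0]]
force: [0.4, 0.0, -0.5]
opening: 0.0441
```

Run:
```python
from meas import *
go(.4905,-.1275,.11,21.5)
```

```text
now [0.5507 0.0711 0.1253] yaw 17.5 tilt [0.008 0.001] t 8.7 open 0.0441 F [ 0.4  0.  -0.5]
offset cm [-11.73  17.12   1.46] rows>= 4.160971199250296 rotvec [ 0.001 -0.008 -0.069]
```

>>> jog_arm([
  {"offset": [-1, 1.5, 0], "delta_rot": [0, 0, 0], "jaw": 5},
  {"offset": [-2, 2.9, 0], "delta_rot": [0, 0, 0], "jaw": 5},
  {"offset": [-2, 2.9, 0], "delta_rot": [0, 0, 0], "jaw": 5},
  {"offset": [-2, 2.9, 0], "delta_rot": [0, 0, 0], "jaw": 5},
  {"offset": [-2, 2.9, 0], "delta_rot": [0, 0, 0], "jaw": 5},
  {"offset": [-1.7, 2.5, 0], "delta_rot": [0, 0, 0], "jaw": 5},
  {"offset": [-1, 1.5, 0], "delta_rot": [0, 0, -0.07], "jaw": 5},
  {"offset": [0, 0, 0], "delta_rot": [0, 0, 0], "jaw": 5},
  {"offset": [0, 0, 0], "delta_rot": [0, 0, 0], "jaw": 5},
])

```text
time_s: 9.6
ee_pos: [0.4881, -0.1268, 0.1212]
tool_rot: [[0.931, 0.366, -0.001], [0.366, -0.931, 0.001], [-0.0, -0.001, -1.0]]
force: [0.1, 1.3, 0.3]
opening: 0.05
```

Run:
```python
from meas import *
go(.4905,-.1273,.006,21.5)
c=cap('scene');t=cap('top')
save(cv2.resize(np.hstack([c['img'][150:300,200:380],t['img'][110:260,230:380]]),None,fx=2.4,fy=2.4),'c4.png')
```

```text
now [ 0.4881 -0.1268  0.1212] yaw 21.4 tilt [-0.001  0.001] t 9.6 open 0.05 F [0.1 1.3 0.3]
offset cm [ 0.21  0.16 11.52] rows>= 2.3043211920736564 rotvec [-0.001  0.    -0.001]
```

View pics/c4.png

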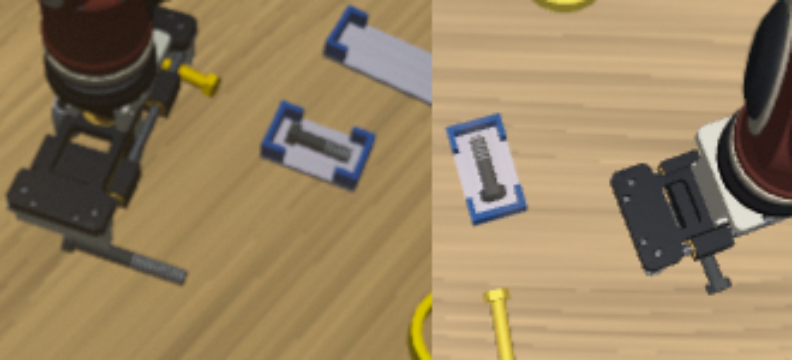

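The short bolt lies flat in the short slot, centred at about (485,170) in the crop and a few degrees off its axis. The gripper is over the long bolt, and the yellow bolt is well clear of the descent. Going down for the long bolt.

>>> jog_arm([
  {"offset": [0.2, 0.15, 2.5], "delta_rot": [0, 0, 0], "jaw": 5},
  {"offset": [0, 0, 3], "delta_rot": [0, 0, 0], "jaw": 5},
  {"offset": [0, 0, 3], "delta_rot": [0, 0, 0], "jaw": 5},
  {"offset": [0, 0, 2], "delta_rot": [0, 0, 0], "jaw": 5},
  {"offset": [0, 0, 0.9], "delta_rot": [0, 0, 0], "jaw": 5},
  {"offset": [0, 0, 0.2], "delta_rot": [0, 0, 0], "jaw": 5},
  {"offset": [0, 0, 0], "delta_rot": [0, 0, 0], "jaw": 5},
])

```text
time_s: 10.4
ee_pos: [0.4913, -0.1275, 0.0061]
tool_rot: [[0.93, 0.368, 0.001], [0.368, -0.93, 0.0], [0.001, 0.0, -1.0]]
force: [0.5, 0.2, 0.4]
opening: 0.0498
```

>>> jog_arm([
  {"offset": [0, 0, 0], "delta_rot": [0, 0, 0], "jaw": 0.5},
  {"offset": [0, 0, 0], "delta_rot": [0, 0, 0], "jaw": 0.5},
  {"offset": [0, 0, 0], "delta_rot": [0, 0, 0], "jaw": 0.5},
  {"offset": [0, 0, 0], "delta_rot": [0, 0, 0], "jaw": 0.5},
  {"offset": [0, 0, 0], "delta_rot": [0, 0, 0], "jaw": 0.5},
  {"offset": [0, 0, 0], "delta_rot": [0, 0, 0], "jaw": 0.5},
  {"offset": [0, 0, 0], "delta_rot": [0, 0, 0], "jaw": 0.5},
  {"offset": [0, 0, 0], "delta_rot": [0, 0, 0], "jaw": 0.5},
], grip_force=30)

```text
time_s: 11.2
ee_pos: [0.4908, -0.1283, 0.0058]
tool_rot: [[0.93, 0.367, 0.0], [0.367, -0.93, -0.0], [0.0, 0.0, -1.0]]
force: [-0.4, 0.3, 1.5]
opening: 0.0126
```

>>> jog_arm([
  {"offset": [0, 0, -1], "delta_rot": [0, 0, 0], "jaw": 0.5},
  {"offset": [0, 0, -2], "delta_rot": [0, 0, 0], "jaw": 0.5},
  {"offset": [0, 0, -3], "delta_rot": [0, 0, 0], "jaw": 0.5},
  {"offset": [0, 0, -3], "delta_rot": [0, 0, 0], "jaw": 0.5},
  {"offset": [0, 0, -1], "delta_rot": [0, 0, 0], "jaw": 0.5},
  {"offset": [0, 0, 0], "delta_rot": [0, 0, 0], "jaw": 0.5},
])

```text
time_s: 11.8
ee_pos: [0.4915, -0.1284, 0.107]
tool_rot: [[0.93, 0.367, 0.003], [0.367, -0.93, -0.001], [0.003, 0.002, -1.0]]
force: [-0.3, 0.0, -2.3]
opening: 0.0127
```

Run:
```python
from meas import *
go(.5485,.199,.10,11.5)
```

```text
now [ 0.4915 -0.1284  0.107 ] yaw 21.5 tilt [ 0.003 -0.001] t 11.8 open 0.0127 F [-0.3  0.  -2.3]
offset cm [ 17.32 -28.36   0.7 ] rows>= 6.647325847950145 rotvec [ 0.002 -0.003  0.175]
```

>>> jog_arm([
  {"offset": [1, -1.6, 0], "delta_rot": [0, 0, 0], "jaw": 0.5},
  {"offset": [1.8, -2.9, 0], "delta_rot": [0, 0, 0], "jaw": 0.5},
  {"offset": [2.1, -3.5, 0], "delta_rot": [0, 0, 0], "jaw": 0.5},
  {"offset": [2.1, -3.5, 0], "delta_rot": [0, 0, 0], "jaw": 0.5},
  {"offset": [2.1, -3.5, 0], "delta_rot": [0, 0, 0], "jaw": 0.5},
  {"offset": [2.1, -3.5, 0], "delta_rot": [0, 0, 0], "jaw": 0.5},
  {"offset": [2.1, -3.5, 0], "delta_rot": [0, 0, 0], "jaw": 0.5},
  {"offset": [2.1, -3.5, 0], "delta_rot": [0, 0, 0], "jaw": 0.5},
  {"offset": [1.3, -1.9, 0], "delta_rot": [0, 0, 0], "jaw": 0.5},
  {"offset": [0.6, -0.9, 0], "delta_rot": [0, 0, 0], "jaw": 0.5},
])

```text
time_s: 12.8
ee_pos: [0.5463, 0.2019, 0.1036]
tool_rot: [[0.928, 0.371, -0.003], [0.371, -0.928, 0.001], [-0.003, -0.002, -1.0]]
force: [-0.0, -0.1, -1.4]
opening: 0.0127
```

>>> jog_arm([
  {"offset": [0, 0, 0], "delta_rot": [0, 0, 0.09], "jaw": 0.5},
  {"offset": [0, 0, 0], "delta_rot": [0, 0, 0.085], "jaw": 0.5},
  {"offset": [0, 0, 0], "delta_rot": [0, 0, 0], "jaw": 0.5},
  {"offset": [0, 0, 0], "delta_rot": [0, 0, 0], "jaw": 0.5},
])

```text
time_s: 13.2
ee_pos: [0.5472, 0.1971, 0.1048]
tool_rot: [[0.98, 0.2, -0.002], [0.2, -0.98, -0.002], [-0.002, 0.001, -1.0]]
force: [-0.9, -1.0, -1.4]
opening: 0.0132
```

Run:
```python
from meas import *
go(.5485,.199,.012,11.5)
c=cap('scene')
save(cv2.resize(c['img'][90:250,270:430],None,fx=3,fy=3),'c5.png')
```

```text
now [0.5472 0.1971 0.1048] yaw 11.5 tilt [-0.002 -0.002] t 13.2 open 0.0132 F [-0.9 -1.  -1.4]
offset cm [ 0.18 -0.17  9.28] rows>= 1.8571360820383465 rotvec [0.001 0.002 0.   ]
```

View pics/c5.png

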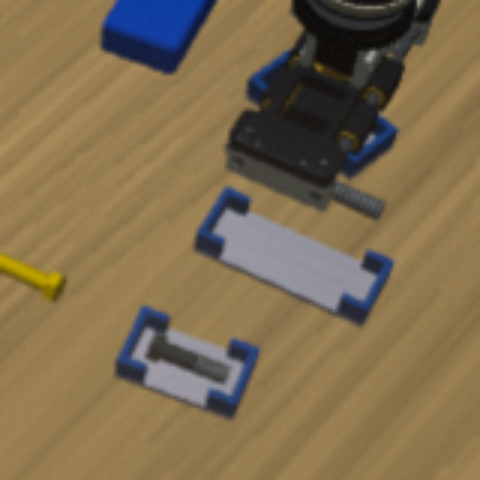

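The long bolt is held, with its tip at about (370,205) in the crop, above the long slot and parallel to it. Lowering it.

>>> jog_arm([
  {"offset": [0.15, -0.15, 1.5], "delta_rot": [0, 0, 0], "jaw": 0.5},
  {"offset": [0, 0, 2], "delta_rot": [0, 0, 0], "jaw": 0.5},
  {"offset": [0, 0, 2], "delta_rot": [0, 0, 0], "jaw": 0.5},
  {"offset": [0, 0, 1.5], "delta_rot": [0, 0, 0], "jaw": 0.5},
  {"offset": [0, 0, 1], "delta_rot": [0, 0, 0], "jaw": 0.5},
  {"offset": [0, 0, 0.5], "delta_rot": [0, 0, 0], "jaw": 0.5},
  {"offset": [0, 0, 0.3], "delta_rot": [0, 0, 0], "jaw": 0.5},
  {"offset": [0, 0, 0.2], "delta_rot": [0, 0, 0], "jaw": 0.5},
  {"offset": [0, 0, 0.1], "delta_rot": [0, 0, 0], "jaw": 0.5},
  {"offset": [0, 0, 0], "delta_rot": [0, 0, 0], "jaw": 0.5},
])

```text
time_s: 14.25
ee_pos: [0.5492, 0.2004, 0.0151]
tool_rot: [[0.98, 0.2, 0.001], [0.2, -0.98, 0.0], [0.001, -0.0, -1.0]]
force: [-1.2, 0.7, -0.7]
opening: 0.0134
```

>>> jog_arm([
  {"offset": [0, 0, 0.2], "delta_rot": [0, 0, 0], "jaw": 0.5},
  {"offset": [0, 0, 0.1], "delta_rot": [0, 0, 0], "jaw": 0.5},
  {"offset": [0, 0, 0], "delta_rot": [0, 0, 0], "jaw": 0.5},
  {"offset": [0, 0, 0], "delta_rot": [0, 0, 0], "jaw": 1.7},
  {"offset": [0, 0, 0], "delta_rot": [0, 0, 0], "jaw": 2.2},
  {"offset": [0, 0, 0], "delta_rot": [0, 0, 0], "jaw": 3},
  {"offset": [0, 0, 0], "delta_rot": [0, 0, 0], "jaw": 4},
  {"offset": [0, 0, 0], "delta_rot": [0, 0, 0], "jaw": 4},
  {"offset": [0, 0, 0], "delta_rot": [0, 0, 0], "jaw": 4},
])

```text
time_s: 15.15
ee_pos: [0.5489, 0.2003, 0.0117]
tool_rot: [[0.98, 0.199, 0.0], [0.199, -0.98, 0.0], [0.0, -0.0, -1.0]]
force: [-0.2, -0.2, -0.4]
opening: 0.0393
```

>>> jog_arm([
  {"offset": [0, 0, -1], "delta_rot": [0, 0, 0], "jaw": 4},
  {"offset": [0, 0, -2], "delta_rot": [0, 0, 0], "jaw": 4},
  {"offset": [0, 0, -3], "delta_rot": [0, 0, 0], "jaw": 4},
  {"offset": [0, 0, -4], "delta_rot": [0, 0, 0], "jaw": 4},
  {"offset": [0, 0, -4], "delta_rot": [0, 0, 0], "jaw": 4},
  {"offset": [0, 2, -2], "delta_rot": [0, 0, 0], "jaw": 4},
  {"offset": [0, 4, 0], "delta_rot": [0, 0, 0], "jaw": 4},
  {"offset": [0, 4, 0], "delta_rot": [0, 0, 0], "jaw": 4},
  {"offset": [0, 4, 0], "delta_rot": [0, 0, 0], "jaw": 4},
  {"offset": [0, 4, 0], "delta_rot": [0, 0, 0], "jaw": 4},
])

```text
time_s: 16.15
ee_pos: [0.585, 0.0224, 0.1727]
tool_rot: [[0.98, 0.2, 0.001], [0.2, -0.98, 0.0], [0.001, 0.0, -1.0]]
force: [-0.6, 0.1, 1.1]
opening: 0.04
```

>>> jog_arm([
  {"offset": [0, 4, 0], "delta_rot": [0, 0, 0], "jaw": 4},
  {"offset": [0, 4, 0], "delta_rot": [0, 0, 0], "jaw": 4},
  {"offset": [0, 4, 0], "delta_rot": [0, 0, 0], "jaw": 4},
  {"offset": [0, 4, 0], "delta_rot": [0, 0, 0], "jaw": 4},
  {"offset": [0, 2, 0], "delta_rot": [0, 0, 0], "jaw": 4},
  {"offset": [0, 0, 0], "delta_rot": [0, 0, 0], "jaw": 4},
  {"offset": [0, 0, 0], "delta_rot": [0, 0, 0], "jaw": 4},
  {"offset": [0, 0, 0], "delta_rot": [0, 0, 0], "jaw": 4},
])

```text
time_s: 16.95
ee_pos: [0.6209, -0.1485, 0.1717]
tool_rot: [[0.979, 0.204, -0.0], [0.204, -0.979, 0.003], [0.0, -0.003, -1.0]]
force: [-0.2, 0.4, 0.6]
opening: 0.0401
```

Run:
```python
from meas import *
t=cap('top');c=cap('scene')
for cc,n,B in((t,'top',{'long':(182,152,208,204),'short':(242,164,264,196)}),(c,'scene',{'long':(340,158,396,192),'short':(315,196,355,224)})):
    for k,b in B.items():
        try:
            K,M=seg(cc,'bolt',b);M2=np.zeros_like(M);cv2.drawContours(M2,[K],-1,255,-1);print(n,k,*[np.round(q,1) for q in pca(cc,M2,.015)])
        except Exception as e: print(n,k,e)
print(r.read_state()['time_s'])
save(np.hstack([cv2.resize(c['img'][120:250,290:420],None,fx=3,fy=3),cv2.resize(t['img'][120:250,160:290],None,fx=3,fy=3)]),'c6.png')
```

```text
top long [499.6 187.4] 17.4 -37.8
top short [536.3  66.7] 39.2 17.9
scene long [547.6 198.7] 115.8 11.4
scene short [546.6  67.2] 89.6 -77.0
17.05
```

View pics/c6.png

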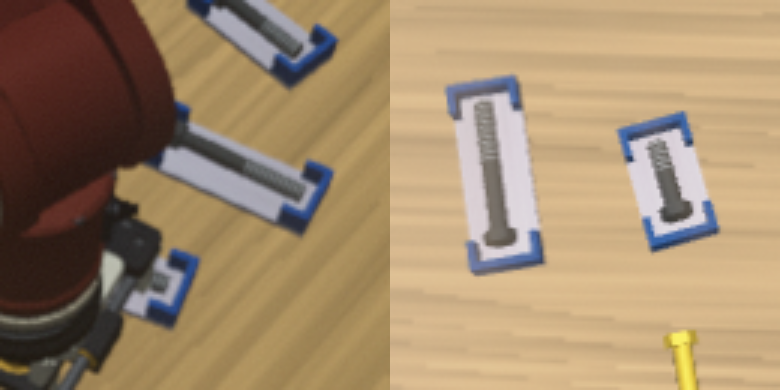

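Both bolts lie flat in their slots and clear of the stops. In the right-hand crop, the long bolt's middle is at (491,172) against a slot middle of about (496,175). The short bolt's middle is (667,181) against (668,181). The gripper is open and clear. The mask measurement failed for "top long", "top short" and "scene short": the bolt broke up against the bright plate, and the arm blocked part of the scene view. I'll turn the viewed pixels into offsets and hand in.

Run:
```python
from meas import *
t=cap('top')
f=lambda u,v:[160+(u-390)/3,120+v/3]
for n,a,b,cs in(('long',(483,100),(500,245),[(447,88),(520,77),(544,262),(474,272)]),('short',(657,143),(678,220),[(618,130),(685,113),(718,232),(652,250)])):
    E=onz(t,[f(*a),f(*b)],.015)[:,:2]*1000;C=onz(t,[f(*p) for p in cs],.02)[:,:2].mean(0)*1000
    d=E[0]-E[1];print(n,'mid',E.mean(0).round(1),'len',np.linalg.norm(d).round(),'ang',np.degrees(np.arctan2(d[1],d[0])).round(1),'slot',C.round(1))
s=r.read_state();print(np.abs(s['qd']).max(),s['force'])
print(r.job_done())
```

```text
long mid [548.9 200. ] len 112.0 ang 10.5 slot [546.5 195.4]
short mid [545.5  69.2] len 61.0 ang 17.1 slot [544.7  68.4]
0.010882402987880829 [-0.01836259  0.14809712  0.23174986]
the job is handed in; nothing more can be done
None
```

I laid the 60 mm bolt in the shortest gauge and the 110 mm bolt in the longest, let both go, and handed the job in at about 17 s of the 62 s allowed. The hand-in reports no verdict.

**Last checks, from pixels picked by hand in the top view:**

| Bolt | Distance from slot middle | Bolt angle | Slot angle | Limits |
|---|---|---|---|---|
| Short | about 1 mm | 17.1° | about 17.5° | 16 mm, about 25° |
| Long | about 5 mm | 10.5° | about 11.5° | 16 mm, about 25° |

Both bolts looked flat on the slot floor between the stops. The gripper was open and about 17 cm above the bench, touching nothing.

**Checks that failed or disagreed:**
- **Final mask measurement:** it gave a usable result only for the long bolt in the scene view, where it put the bolt within about 1 mm of the slot position measured earlier. It failed on the other three because the bolts broke up against the bright plate or the arm blocked the view.
- **Grip opening:** it read about 13 mm on the 14 mm shanks. Both bolts stayed held through the moves.

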